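# Rack the freeze-dryer shelf spacers by thickness

### The arm

A 7-joint arm with a two-finger parallel gripper is mounted at the origin on the work surface. World frame = base frame: x ahead of the robot, y to its left, z up, the work surface at z = 0. Lengths are in mm, angles in rad, forces in N, time in s.
With the tool pointing down it reaches from about 400 to 850 mm from the base axis. Payload 4.5 kg.
Tool frame: the origin (TCP) lies on the centre line of the jaws, within the pads' length; the fingertips stand nose_length ahead of it and the grasp point (between the pads) lies 2 mm behind it (nose_length is the distance from the TCP to the fingertips, in mm); z points along the fingers, y is the line along which they close (so a half turn about z gives the same grasp; the last joint's range is limited). The gripper opens to 85 mm and grips with 20 to 120 N. Pads are 22 mm wide; open, the fingers measure 114 mm over their backs; the gripper's body (76 mm by 85 mm) begins 54 mm behind the grasp point. The pads swing forward as they close: fully open they stand 13 mm farther back than shut.
Start: joints at [1.29, 0.689, -0.195, 1.565, 0.157, 0.902, -0.215], TCP at [193.545, -594.3, 248.317] pointing down, gripper open.
Joint ranges: [-3.01, 3.01], [-0.46, 2.08], [-1.47, 1.51], [0.13, 2.56], [-1, 4.14], [0.04, 2.09], [-2.66, 2.66]. Speed limits (rad/s): [2.57, 2.57, 3.14, 3.14, 3.14, 3.14, 3.14].

### API

Orientations are given as a 3x3 rotation matrix whose columns are the frame's x, y, z axes.
In Python, from workcell import get_obs, grab_frame, job_done, outline_of, landmark_of, nose_length gives the robot as it stands. The module is installed in compiled form; this text tells all that it offers.
- The arm moves only by the tool step_arm, never from a script. Its argument "moves" is one flat list of numbers, 5 for each row, row after row: the gripper's target within -1 to 1 (fully open at 1, half-way at 0, shut at -1), then the shift along the tool's x, y, z scaled (see below), then the turn about the tool's z scaled (see below). A call has 1 to 12 rows; each row is the pose to reach, as a shift and turn from the pose commanded when the call began, along the tool's axes at that moment; what a row does not reach only later rows make up. The controller multiplies each number of a shift by 0.25 m and each number of a turn by 60 degrees. A row lasts 1/8 s, in which the tool goes at most 62.5 mm and 10.7 degrees, less where a joint would pass 70% of its speed; a pose out of reach is approached as far as the arm can. A call with a number of a shift or a turn outside -1 to 1 is refused whole. A call with a gripper value outside its range is refused whole. The fingers move at their own pace and stop on an object; "newtons" is the grip in N (left out, the last holds). Time passes only in rows, so rows that repeat a pose let the fingers close. It gives the time, the measured TCP pose, the force, the opening and the grip force at its end, in the units of the state.
- get_obs(): the state, without advancing time (a new reading comes with each control period).
- grab_frame(name): name is "scene" or "top" or "wrist"; returns a dict with "image" (400x640x3 uint8, blue, green, red), "camera_matrix" (3x3 intrinsics, pixels), "rvec" (rotation vector, rad) and "tvec" (3), from world to camera coordinates, as OpenCV has them; the wrist camera has in their place "T_tool_cam" (4x4, takes a point from camera to tool coordinates, whose origin is the TCP and whose axes are the flange's). Camera axes: x right, y down, z forward; pixel columns grow to the right and rows downward; lengths in mm; the calibration is good to about 2 mm. A picture is of the moment at which its call begins: read the wrist's pose just before it. There is no depth.
- job_done(): hands the job in; it is judged then, once.
Trained networks look in a picture, given as the dict that the camera call returned (one of the last four; its "shot" number tells which), for a name from the list of things; names that differ only in an ending like _2 or _b are one class to them, and where a whole thing is asked for, a point or a joint stands for the part that bears it (a point fixed in the world has none). Each returns a list of dicts, best first, with "conf" (0 to 1); they miss things now and then, are a little off and sometimes report something else, mostly with a low value. They report only what shows in the picture. A call takes as long as a camera call.
- outline_of(target, picture): "pixels" (400x640 bool, what is visible of it) and "location" ([row, column] in pixels, amid what is visible of it).
- landmark_of(target, picture): "location" ([row, column] in pixels: a listed point, or the origin of a listed thing).
The state is a dict: "time": time; "qpos": joint angles; "joint_vel": joint speeds; "joint_torque": joint torques, N m; "eef_pos": TCP position; "orientation": TCP orientation; "wrist_force": force on the tool from outside, world axes, zero at the start; "wrist_torque": the same for the moment, N m; "width": finger opening in mm; "finger_force": force on a finger pad.
Only numpy, scipy, OpenCV 4.12 (cv2) and the standard library are available. Lean on these libraries where they do the work, as an engineer would, in place of code of your own. Each camera call takes 0.05 s, during which the arm holds its last target. There are 200 camera calls.

### The job

Put the two loose shelf-spacer plates back upright into the rack, the green one into the wide green-marked slot and the blue one into the middle blue-marked slot, each pushed fully home on the slot's floor and centred along the slot, then let go. The comb's exact place on its base is not known, so feel for the slots gently: never knock or press harder than about 4 kg of weight on the rack, and leave the other things on the bench where they are.

Things in the scene. Friction and masses are not known exactly. Their poses are not given: they have to be found in the camera images.
- thick_center (a point): stainless spacer plate with a green top band, 14 mm thick, 50 mm wide, 75 mm tall, about 0.4 kg, standing on its narrow edge. This point is its centre, 37.5 mm above its foot; x runs along its width, y through its thickness (the way to pinch it), z up. Keep fingertips within 40 mm of its top: the slot swallows its lowest 26 mm.
- mid_center (a point): stainless spacer plate with a blue top band, 11 mm thick, 50 mm wide, 75 mm tall, about 0.3 kg, standing on its narrow edge. This point is its centre, 37.5 mm above its foot; x runs along its width, y through its thickness (the way to pinch it), z up. Keep fingertips within 40 mm of its top: the slot swallows its lowest 26 mm.
- thick: the same green-banded 14 mm plate, origin at the centre of its foot
- mid: the same blue-banded 11 mm plate, origin at the centre of its foot
- rack: dark steel base plate, 76 mm (x) by 230 mm (y), 8 mm high, fixed to the bench; origin at the centre of its underside, z up. A plastic comb (50 mm in x, 194 mm in y, top 34 mm above the origin, flat white bars) is clamped on it, with three slots running along x, open at both ends. Slot floor: 8 mm above the origin; a seated plate's centre: 45.5 mm.
- slot_green (a point): widest slot, green stripes: middle of its floor IF the comb were centred (rack x 0, y +60, z 8 mm). The comb is in truth clamped up to 6 mm either way along the rack's y, all slots together; the readings do not show this shift. It stays put under hand forces.
- slot_blue (a point): middle slot, blue stripes: middle of its floor if the comb were centred (rack x 0, y 0, z 8 mm); the same unknown shift. Each slot narrows in a step: its mouth (34 down to 28 mm above the rack's origin) is 5 mm wider than its plate, its throat (28 down to 8 mm) only 1.6 mm wider, about the same middle.
- slot_red (a point): narrowest slot, red stripes, at rack y -60 mm; its 8 mm plate is already in, fixed. In the other slots a plate lowered over 2.5 mm off stops on the bars (foot 34 mm above the rack's origin), less off on the step (foot at 28 mm, the mouth's walls can be felt sideways), in line it reaches the floor. Too thick a plate stops at the step.
- flask: clear screw-top sample jar with black cap, 68 mm across, 110 mm tall, loose bystander; origin under its centre
- beaker: glass beaker, 76 mm across, 95 mm tall, loose bystander; origin under its centre
- gasket: black rubber ring, 60 mm across, 8 mm thick, lying flat, loose bystander; origin under its centre
- valve: spare black rubber port valve with a white knob on top, 40 mm across, 66 mm tall, loose bystander; origin under its centre
- wrench: steel wrench lying flat, 160 mm long along its x, loose bystander; origin under it

How it is judged (in metres and radians):
At the end, for the whole second after the job is handed in: Both plates stand upright (within 0.12 rad), at rest on the floor of their own slots (centre at most 3 mm above its seated 45.5 mm over the rack's underside), green in the +y slot, blue in the middle one (within 12 mm of its nominal place), centred along the slot within 12 mm (x of thick_center in the frame of rack between -0.012 and 0.012 m and y of thick_center in the frame of rack between 0.048 and 0.072 m and z of thick_center in the frame of rack between 0.042 and 0.0485 m and angle between each of thick_center, mid_center's own z axis and vertical below 0.12 rad and linear speed of each of thick, mid below 0.02 m/s and x of mid_center in the frame of rack between -0.012 and 0.012 m and y of mid_center in the frame of rack between -0.012 and 0.012 m and z of mid_center in the frame of rack between 0.042 and 0.0485 m); the robot touches nothing.
It fails at once if a plate presses or strikes the rack with more than 40 N (contact force between any of thick, mid and rack above 40 N).
It fails at once if the robot itself presses or strikes the rack with more than 40 N (contact force between any of the arm, the fingers and rack above 40 N).
It fails at once if a bystander is moved more than 30 mm (distance of any of flask, beaker, gasket, valve, wrench from where it was at the start of the episode above 0.03 m).
It also fails if it takes over 67 s, if anything falls off the work surface, if the arm or the gripper's body presses on something with over 40 N, if the wrist force passes 120 N, or if a joint passes its speed limit or range.

## Working session

There is one attempt and no reset: what is moved stays moved. The work goes in short steps, Python scripts to look and compute and a tool call to move; the robot and the scene stay as the last step left them, time stands still between calls to the robot, and variables do not carry over. Pictures are saved under pics/ and viewed, at most 10 in all, crops included, and the job is handed in when it is done.

Besides the shell and the picture viewer there is one more tool, called after "Emit:" as name(argument=value, ...) on one line, values as JSON. step_arm: Moves the arm, as the interface text tells. Shifts and turns lie within -1 to 1; 1 stands for 0.25 m of shift or 60 degrees of turn. Its arguments: {"type":"object","properties":{"moves":{"type":"array","items":{"type":"number"}},"newtons":{"type":"number"}},"required":["moves"]}

```bash
mkdir -p pics; cat > h.py <<'E'
import numpy as np, cv2
from workcell import *
def ray(p,rc,obs=None):
    uv=np.array([[[rc[1],rc[0]]]],float); K=p["camera_matrix"]
    d=np.linalg.solve(K,[rc[1],rc[0],1.])
    if "rvec" in p:
        R=cv2.Rodrigues(np.array(p["rvec"],float))[0]; return -R.T@np.ravel(p["tvec"]),R.T@d
    T=np.array(p["T_tool_cam"]); Ro=np.array(obs["orientation"])
    return Ro@T[:3,3]+obs["eef_pos"],Ro@T[:3,:3]@d
def at_z(p,rc,z,obs=None):
    c,d=ray(p,rc,obs); return c+d*(z-c[2])/d[2]
def meet(rs):
    A=0;b=0
    for c,d in rs:
        d=d/np.linalg.norm(d);P=np.eye(3)-np.outer(d,d);A=A+P;b=b+P@c
    x=np.linalg.solve(A,b); return x,[np.linalg.norm((np.eye(3)-np.outer(d,d)/(d@d))@(x-c)) for c,d in rs]
def proj(p,X,obs=None):
    X=np.atleast_2d(np.array(X,float))
    if "rvec" in p: return cv2.projectPoints(X,np.array(p["rvec"],float),np.array(p["tvec"],float),p["camera_matrix"],None)[0][:,0]
    T=np.array(p["T_tool_cam"]); Ro=np.array(obs["orientation"])
    Y=((X-obs["eef_pos"])@Ro-T[:3,3])@T[:3,:3]; Y=Y@p["camera_matrix"].T; return Y[:,:2]/Y[:,2:]
E
python3 - <<'E'
from h import *
np.set_printoptions(precision=3,suppress=True)
o=get_obs(); print(o, nose_length() if callable(nose_length) else nose_length)
P={n:grab_frame(n) for n in("scene","top")}
for n in P: cv2.imwrite(f"pics/{n}0.png",P[n]["image"])
for t in ["thick_center","mid_center","thick","mid","rack","slot_green","slot_blue","slot_red","flask","beaker","gasket","valve","wrench"]:
    r={n:landmark_of(t,P[n]) for n in P}
    s=[(n,np.round(q["location"],1),round(q["conf"],2)) for n in P for q in r[n][:2]]
    x=meet([ray(P[n],r[n][0]["location"]) for n in P]) if all(r.values()) else None
    print(t,s,x)
E
```

```text
{'time': 0.0, 'qpos': array([ 1.29 ,  0.69 , -0.195,  1.566,  0.157,  0.902, -0.215]), 'joint_vel': array([-0.001, -0.001, -0.001,  0.   , -0.002, -0.001, -0.002]), 'joint_torque': array([ -0.001, -53.961,  -1.267, -15.855,   0.009,   0.009,  -0.   ]), 'eef_pos': array([ 193.276, -593.708,  247.473]), 'orientation': array([[ 0.951,  0.31 , -0.001],
       [ 0.31 , -0.951,  0.002],
       [-0.   , -0.002, -1.   ]]), 'wrist_force': array([-0.295,  0.728,  0.123]), 'wrist_torque': array([-0.009,  0.004, -0.022]), 'finger_force': 0.0, 'width': 85.30665725934767} 17.0
thick_center [('scene', array([199.9, 390. ]), 0.74), ('scene', array([217.5, 292.5]), 0.65), ('top', array([192.4, 275.7]), 0.68)] (array([500.39 , 123.589,  56.16 ]), [np.float64(3.371119948489318), np.float64(3.3711199484893024)])
mid_center [('scene', array([231.9, 447.9]), 0.86), ('top', array([173., 229.]), 0.6)] (array([566.464, 268.79 ,  49.561]), [np.float64(0.75774278690026), np.float64(0.7577427869002922)])
thick [('scene', array([208.6, 385.9]), 0.62), ('scene', array([227.6, 158.2]), 0.16), ('top', array([154.3,
[... 1320 characters left out ...]
rray([653.859, 410.507,  -0.376]), [np.float64(2.725486044355348), np.float64(2.725486044355415)])
beaker [('scene', array([227. , 158.9]), 0.67), ('scene', array([219.5, 270.9]), 0.37), ('top', array([155. , 447.6]), 0.77)] (array([ 622.077, -447.044,  -17.569]), [np.float64(4.687372820958859), np.float64(4.68737282095892)])
gasket [('top', array([145.8, 304.8]), 0.43)] None
valve [('scene', array([150.7, 242.7]), 0.77), ('top', array([236.9, 408.1]), 0.74), ('top', array([168.2, 364.8]), 0.43)] (array([ 353.771, -297.62 ,   -3.252]), [np.float64(0.4012219380580102), np.float64(0.4012219380581238)])
wrench [('scene', array([185.4, 350. ]), 0.61), ('scene', array([225.3, 157.5]), 0.16)] None
```

View pics/scene0.png

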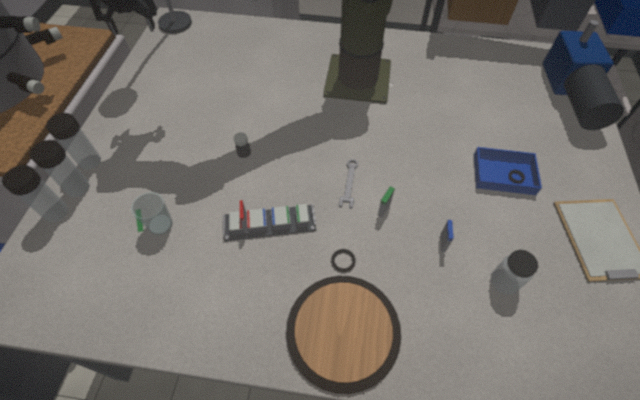

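View pics/top0.png

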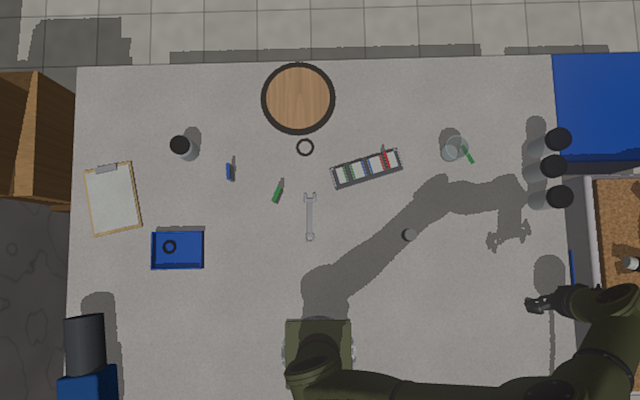

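Emit:
step_arm(moves=[1,0.2,-0.12,-0.02,0,1,0.4,-0.24,-0.04,0,1,0.6,-0.36,-0.06,0,1,0.8,-0.48,-0.08,0,1,0.96,-0.58,-0.1,0,1,0.96,-0.58,-0.1,0], newtons=40)

```text
time: 2.15
eef_pos: [380.8, -378.2, 274.0]
orientation: [[0.948, 0.318, 0.003], [0.318, -0.948, 0.001], [0.003, -0.0, -1.0]]
wrist_force: [-0.3, -0.5, 0.3]
width: 85.4
finger_force: 0.0
```

Emit:
step_arm(moves=[1,0.2,-0.12,-0.02,0,1,0.4,-0.24,-0.04,0,1,0.6,-0.36,-0.06,0,1,0.72,-0.48,-0.08,0,1,0.8,-0.58,-0.1,0,1,0.8,-0.58,-0.1,0,1,0.8,-0.58,-0.1,0])

```text
time: 3.02
eef_pos: [521.3, -184.3, 298.1]
orientation: [[0.952, 0.308, -0.001], [0.308, -0.952, -0.001], [-0.001, 0.001, -1.0]]
wrist_force: [-0.6, -0.5, -0.0]
width: 85.6
finger_force: 0.0
```

```bash
python3 - <<'E'
from h import *
np.set_printoptions(precision=3,suppress=True)
o=get_obs(); print(o["time"],o["eef_pos"],o["orientation"],o["qpos"])
p=grab_frame("wrist"); cv2.imwrite("pics/w1.png",p["image"]); print(p["T_tool_cam"],p["camera_matrix"])
for t,z in [("rack",0),("slot_green",8),("slot_blue",8),("slot_red",8),("thick_center",37.5),("mid_center",37.5),("gasket",0),("wrench",0)]:
    for q in landmark_of(t,p)[:2]: print(t,np.round(q["location"],1),round(q["conf"],2),at_z(p,q["location"],z,o))
E
```

```text
3.025 [ 521.295 -184.274  298.105] [[ 0.952  0.308 -0.001]
 [ 0.308 -0.952 -0.001]
 [-0.001  0.001 -1.   ]] [ 0.361  0.532 -0.17   1.723  0.112  0.897 -1.115]
[[  -0.001   -0.954   -0.301   77.375]
 [   1.      -0.001   -0.001   -0.411]
 [   0.      -0.301    0.954 -126.666]
 [   0.       0.       0.       1.   ]] [[348.764   0.    319.576]
 [  0.    348.764 198.801]
 [  0.      0.      1.   ]]
rack [103.5 317.3] 0.89 [ 577.769 -162.904    0.   ]
slot_green [102.5 270.6] 0.76 [ 562.65  -111.287    8.   ]
slot_blue [106.  323.1] 0.86 [ 577.49  -170.078    8.   ]
slot_red [102.1 373.5] 0.79 [ 599.43  -224.004    8.   ]
thick_center [95.6 37.9] 0.74 [495.839 122.838  37.5  ]
wrench [177.  141.5] 0.96 [425.636  19.547   0.   ]
```

View pics/w1.png

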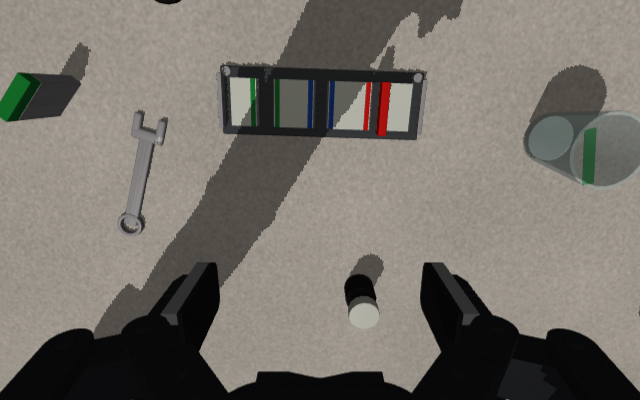

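Emit:
step_arm(moves=[1,0.0,-0.22,0,0,1,0.0,-0.46,0,0,1,0.0,-0.7,0,0,1,0.04,-0.88,0,0,1,0.08,-1,0,0,1,0.08,-1,0,0,1,0.08,-1,0,0])

```text
time: 4.35
eef_pos: [463.7, 60.6, 298.2]
orientation: [[0.951, 0.309, -0.0], [0.309, -0.951, -0.001], [-0.0, 0.001, -1.0]]
wrist_force: [1.2, -0.3, -0.3]
width: 85.4
finger_force: 0.0
```

```bash
python3 - <<'E'
from h import *
np.set_printoptions(precision=3,suppress=True)
o=get_obs(); print(o["time"],o["eef_pos"],o["orientation"])
p=grab_frame("wrist"); cv2.imwrite("pics/w2.png",p["image"])
for t,z in [("thick_center",37.5),("mid_center",37.5),("thick",0),("mid",0),("gasket",0),("wrench",0)]:
    for q in landmark_of(t,p)[:2]: print(t,np.round(q["location"],1),round(q["conf"],2),at_z(p,q["location"],z,o))
E
```

```text
4.35 [463.737  60.619 298.244] [[ 0.951  0.309 -0.   ]
 [ 0.309 -0.951 -0.001]
 [-0.     0.001 -1.   ]]
thick_center [118.2 273.5] 0.87 [492.579 122.977  37.5  ]
thick [111.7 282.3] 0.61 [498.716 118.769   0.   ]
mid [  0.3 164.5] 0.6 [572.136 272.605   0.   ]
wrench [190.3 339.5] 0.83 [427.921  22.9     0.   ]
```

View pics/w2.png

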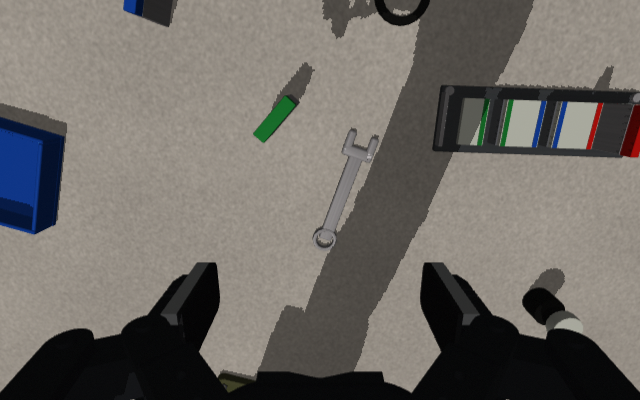

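```bash
cat >> h.py <<'E'
def mask(im,col):
    b,g,r=[im[...,i].astype(int) for i in range(3)]
    return ((g>b+35)&(g>r+35) if col=="g" else (b>g+30)&(b>r+35)).astype(np.uint8)
def toprect(p,o,col,guess,z=75,rad=45):
    # colour pixels -> plane z -> min-area rect near guess
    ys,xs=np.nonzero(mask(p["image"],col))
    W=np.array([at_z(p,(y,x),z,o)[:2] for y,x in zip(ys,xs)])
    W=W[np.linalg.norm(W-guess,axis=1)<rad].astype(np.float32)
    (c,s,a)=cv2.minAreaRect(W); bx=cv2.boxPoints((c,s,a)); e=bx[1]-bx[0]; f=bx[2]-bx[1]
    l=e if np.linalg.norm(e)>np.linalg.norm(f) else f
    return np.array(c),s,np.degrees(np.arctan2(l[1],l[0]))%180,len(W)
E
python3 - <<'E'
from h import *
np.set_printoptions(precision=2,suppress=True)
o=get_obs(); p=grab_frame("wrist")
c,s,a,n=toprect(p,o,"g",[493,123]); print(c,s,a,n)
R=o["orientation"]; yaw=np.degrees(np.arctan2(R[1,0],R[0,0])); print(yaw, R.T@(np.r_[c,55]-o["eef_pos"]))
E
```

```text
[496.04 118.87] (13.675192832946777, 49.59965133666992) 155.95685 718
17.965233742446525 [ 48.54 -45.2  243.28]
```

Emit:
step_arm(moves=[1,0.1,-0.1,0.1,0.17,1,0.194,-0.181,0.3,0.34,1,0.194,-0.181,0.5,0.52,1,0.194,-0.181,0.6,0.7,0.2,0.194,-0.181,0.7,0.7,0.2,0.194,-0.181,0.75,0.7,0.2,0.194,-0.181,0.75,0.7])

```text
time: 5.62
eef_pos: [495.6, 119.5, 110.4]
orientation: [[0.914, -0.406, -0.001], [-0.406, -0.914, -0.0], [-0.001, 0.001, -1.0]]
wrist_force: [-0.2, -0.2, -0.0]
width: 50.7
finger_force: 0.0
```

```bash
python3 - <<'E'
from h import *
np.set_printoptions(precision=2,suppress=True)
o=get_obs(); p=grab_frame("wrist"); print(o["time"],o["eef_pos"],o["width"],nose_length() if callable(nose_length) else nose_length)
c,s,a,n=toprect(p,o,"g",[496,119]); print(c,s,a,n)
R=o["orientation"]; yaw=np.degrees(np.arctan2(R[1,0],R[0,0])); print(yaw, R.T@(np.r_[c,57]-o["eef_pos"]))
E
```

```text
5.625 [495.61 119.49 110.35] 50.70415090358886 17.0
[495.66 118.72] (13.740894317626953, 49.63221740722656) 156.05786 2415
-23.963844136936935 [ 0.4   0.65 53.35]
```

Emit:
step_arm(moves=[0.2,0,0.003,0.1,0,0.2,0,0.003,0.18,0,0.2,0,0.003,0.213,0,0.2,0,0.003,0.213,0,-1,0,0.003,0.213,0,-1,0,0.003,0.213,0,-1,0,0.003,0.213,0,-1,0,0.003,0.213,0,-1,0,0.003,0.213,0], newtons=50)

```text
time: 6.8
eef_pos: [495.9, 118.9, 58.3]
orientation: [[0.914, -0.406, 0.001], [-0.406, -0.914, 0.0], [0.001, -0.001, -1.0]]
wrist_force: [-0.2, -0.3, 6.0]
width: 13.7
finger_force: 48.8
```

Emit:
step_arm(moves=[-1,0,0,-0.2,0,-1,0,0,-0.4,0,-1,0.12,0.15,-0.45,-0.13,-1,0.25,0.3,-0.45,-0.26,-1,0.37,0.45,-0.45,-0.39,-1,0.46,0.57,-0.45,-0.52,-1,0.5,0.68,-0.45,-0.65,-1,0.53,0.72,-0.45,-0.65,-1,0.53,0.72,-0.45,-0.65,-1,0.53,0.72,-0.45,-0.65])

```text
time: 8.05
eef_pos: [543.6, -97.1, 170.0]
orientation: [[0.965, 0.261, -0.0], [0.261, -0.965, 0.001], [0.0, -0.001, -1.0]]
wrist_force: [0.3, 1.3, -3.1]
width: 13.5
finger_force: 50.1
```

```bash
python3 - <<'E'
from h import *
np.set_printoptions(precision=2,suppress=True)
o=get_obs(); p=grab_frame("wrist"); print(o["time"],o["eef_pos"],o["orientation"],o["wrist_force"])
cv2.imwrite("pics/w3.png",p["image"]); np.savez("w3.npz",**{k:v for k,v in p.items()},eef=o["eef_pos"],R=o["orientation"])
E
```

```text
8.05 [543.61 -97.07 169.99] [[ 0.97  0.26 -0.  ]
 [ 0.26 -0.97  0.  ]
 [ 0.   -0.   -1.  ]] [ 0.32  1.32 -3.06]
```

View pics/w3.png

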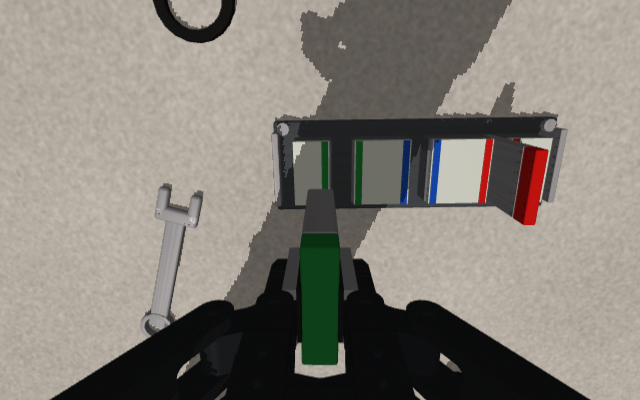

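```bash
cat >> h.py <<'E'
def stripes(p,o,z=34,show=True):
    out=[]
    for col in "gb":
        b,g,r=[p["image"][...,i].astype(int) for i in range(3)]
        m=((g>b+25)&(g>r+25) if col=="g" else (b>g+25)&(b>r+25)).astype(np.uint8)
        n,L,st,ce=cv2.connectedComponentsWithStats(m)
        for i in range(1,n):
            if st[i,4]<25: continue
            ys,xs=np.nonzero(L==i); W=np.array([at_z(p,(y,x),z,o)[:2] for y,x in zip(ys,xs)],np.float32)
            c,s,a=cv2.minAreaRect(W); bx=cv2.boxPoints((c,s,a)); e=bx[1]-bx[0]; f=bx[2]-bx[1]
            l=e if np.linalg.norm(e)>np.linalg.norm(f) else f
            ang=(np.degrees(np.arctan2(l[1],l[0]))+90)%180-90
            out.append((col,np.array(c),min(s),max(s),ang,st[i]))
            if show: print(col,np.round(c,1),np.round([min(s),max(s),ang],1),st[i])
    return out
E
python3 - <<'E'
from h import *
np.set_printoptions(precision=2,suppress=True)
o=get_obs(); p=grab_frame("wrist"); stripes(p,o)
E
```

```text
g [ 565.7 -121.3] [ 5.2 49.9 15.8] [355 141   8  64 425]
g [564.8 -94.1] [ 4.5 35.9 15.5] [321 142   7  47 286]
g [ 445.8 -122.6] [ 32.8 130.8  15.2] [ 300  234   40  131 4834]
b [ 575.4 -155.6] [ 5.1 50.6 15.9] [400 140  11  65 426]
b [ 581.8 -177.8] [ 5.3 49.8 15.9] [429 140  13  64 436]
```

Emit:
step_arm(moves=[-1,0.03,0.04,0.02,-0.0125,-1,0.059,0.0645,0.1,-0.0125,-1,0.059,0.0645,0.18,-0.0125,-1,0.059,0.0645,0.22,-0.0125,-1,0.059,0.0645,0.24,-0.0125,-1,0.059,0.0645,0.24,-0.0125,-1,0.059,0.0645,0.24,-0.0125])

```text
time: 9.02
eef_pos: [562.4, -111.1, 110.7]
orientation: [[0.962, 0.272, 0.001], [0.272, -0.962, -0.0], [0.001, 0.001, -1.0]]
wrist_force: [0.2, 1.8, -3.1]
width: 13.3
finger_force: 50.1
```

```bash
python3 - <<'E'
from h import *
np.set_printoptions(precision=2,suppress=True)
o=get_obs(); p=grab_frame("wrist"); print(o["time"],o["eef_pos"],o["orientation"],o["wrist_force"],o["wrist_torque"])
cv2.imwrite("pics/w4.png",p["image"][:,120:520])
s=stripes(p,o)
R=np.array(o["orientation"])
for q in s: print(q[0],(R.T@(np.r_[q[1],34]-o["eef_pos"])))
E
```

```text
9.025 [ 562.44 -111.11  110.66] [[ 0.96  0.27  0.  ]
 [ 0.27 -0.96 -0.  ]
 [ 0.    0.   -1.  ]] [ 0.21  1.83 -3.06] [ 0.02 -0.01 -0.02]
g [ 520.3 -120.4] [ 31.3 136.3  15.7] [ 291  180   52  185 5827]
b [ 575.2 -155.7] [ 5.1 49.8 15.9] [389 180  13  76 628]
b [ 581.5 -178. ] [ 5.3 49.8 15.8] [425 180  16  76 642]
g [-43.17  -2.63  76.61]
b [ 0.03 46.35 76.69]
b [ 0.01 69.47 76.7 ]
```

View pics/w4.png

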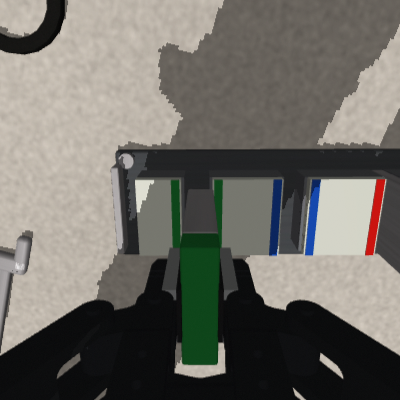

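Emit:
step_arm(moves=[-1,0,-0.0084,0,0,-1,0,-0.0084,0.03,0,-1,0,-0.0084,0.05,0,-1,0,-0.0084,0.06,0,-1,0,-0.0084,0.067,0,-1,0,-0.0084,0.074,0,-1,0,-0.0084,0.08,0,-1,0,-0.0084,0.08,0])

```text
time: 10.07
eef_pos: [561.3, -109.1, 90.0]
orientation: [[0.962, 0.272, -0.0], [0.272, -0.962, -0.0], [-0.0, 0.0, -1.0]]
wrist_force: [-0.5, -0.3, -4.4]
width: 13.1
finger_force: 50.2
```

Emit:
step_arm(moves=[-1,0,0,0.006,0,-1,0,0,0.012,0,-1,0,0,0.016,0,-1,0,0,0.02,0,-1,0,0,0.024,0,-1,0,0,0.024,0])

```text
time: 10.82
eef_pos: [561.3, -109.0, 84.0]
orientation: [[0.962, 0.272, -0.0], [0.272, -0.962, -0.0], [-0.0, -0.0, -1.0]]
wrist_force: [0.7, 0.3, -2.7]
width: 13.5
finger_force: 50.2
```

Emit:
step_arm(moves=[-1,0,0,0.006,0,-1,0,0,0.012,0,-1,0,0,0.018,0,-1,0,0,0.024,0,-1,0,0,0.03,0,-1,0,0,0.036,0,-1,0,0,0.036,0])

```text
time: 11.7
eef_pos: [561.3, -109.0, 74.9]
orientation: [[0.962, 0.272, -0.0], [0.272, -0.962, -0.0], [-0.0, -0.0, -1.0]]
wrist_force: [-0.3, 0.5, -2.6]
width: 13.5
finger_force: 50.2
```

Emit:
step_arm(moves=[-1,0,0,0.008,0,-1,0,0,0.016,0,-1,0,0,0.022,0,-1,0,0,0.026,0,-1,0,0,0.03,0,-1,0,0,0.033,0,-1,0,0,0.036,0,-1,0,0,0.036,0])

```text
time: 12.7
eef_pos: [561.4, -109.1, 66.4]
orientation: [[0.962, 0.272, 0.0], [0.272, -0.962, -0.0], [0.0, 0.0, -1.0]]
wrist_force: [-1.0, 0.3, 0.6]
width: 13.4
finger_force: 50.7
```

Emit:
step_arm(moves=[-1,0,0,0.002,0,-1,0,0,0.004,0,-1,0,0,0.004,0])

```text
time: 13.08
eef_pos: [561.4, -109.1, 66.3]
orientation: [[0.962, 0.272, 0.001], [0.272, -0.962, -0.001], [0.0, 0.001, -1.0]]
wrist_force: [-3.2, 0.6, 10.0]
width: 13.3
finger_force: 52.4
```

Emit:
step_arm(moves=[0,0,0,-0.002,0,0,0,0,-0.002,0,0,0,0,-0.002,0,0,0,0,-0.05,0,0,0,0,-0.2,0,0,0,0,-0.4,0,0,0,-0.2,-0.6,0,0,0,-0.4,-0.75,0,1,0,-0.64,-0.75,0,1,0,-0.82,-0.75,0,1,0.05,-1,-0.75,0,1,0.05,-1,-0.75,0])

```text
time: 14.58
eef_pos: [504.8, 140.3, 253.6]
orientation: [[0.96, 0.28, 0.002], [0.28, -0.96, 0.004], [0.003, -0.003, -1.0]]
wrist_force: [0.1, -0.0, -0.9]
width: 85.1
finger_force: 0.0
```

```bash
python3 - <<'E'
from h import *
np.set_printoptions(precision=2,suppress=True)
o=get_obs(); p=grab_frame("wrist"); print(o["time"],o["eef_pos"],o["width"])
cv2.imwrite("pics/w5.png",p["image"])
print(toprect(p,o,"g",[562,-109],83)); print(toprect(p,o,"b",[566,269],75))
for t in("mid_center","mid"):print([(q["location"],q["conf"]) for q in landmark_of(t,p)])
E
```

```text
14.575 [504.82 140.27 253.61] 85.14290031423917
(array([556.72, -90.56]), (48.48862075805664, 51.555572509765625), np.float32(105.92767), 824)
(array([571.95, 269.27]), (49.5105094909668, 10.918280601501465), np.float32(2.3597267), 873)
[([63.0, 208.7], 0.86)]
[([63.9, 216.4], 0.87), ([175.4, 556.7], 0.31)]
```

View pics/w5.png

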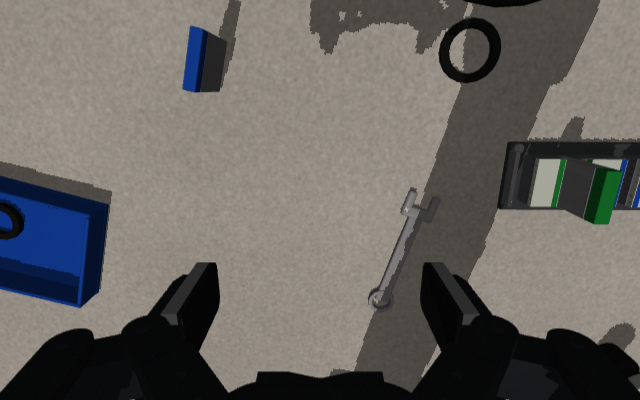

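Emit:
step_arm(moves=[1,0.13,-0.14,0,0.1,1,0.27,-0.28,0.1,0.223,1,0.399,-0.423,0.3,0.223,0.2,0.399,-0.423,0.45,0.223,0.2,0.399,-0.423,0.53,0.223,0.2,0.399,-0.423,0.575,0.223,0.2,0.399,-0.423,0.575,0.223,0.2,0.399,-0.423,0.575,0.223])

```text
time: 15.72
eef_pos: [573.5, 263.5, 110.0]
orientation: [[0.999, 0.041, 0.002], [0.041, -0.999, 0.001], [0.002, -0.001, -1.0]]
wrist_force: [-0.5, -0.2, 0.2]
width: 50.9
finger_force: 0.0
```

```bash
python3 - <<'E'
from h import *
np.set_printoptions(precision=2,suppress=True)
o=get_obs(); p=grab_frame("wrist"); print(o["time"],o["eef_pos"],o["width"])
c,s,a,n=toprect(p,o,"b",[572,269]); print(c,s,a,n)
R=o["orientation"]; yaw=np.degrees(np.arctan2(R[1,0],R[0,0])); print(yaw, R.T@(np.r_[c,58]-o["eef_pos"]))
E
```

```text
15.725 [573.54 263.52 109.97] 50.85840597540492
[573.26 269.23] (52.355430603027344, 10.634359359741211) 2.3203418 1960
2.3497113066661672 [-0.15 -5.69 51.97]
```

Emit:
step_arm(moves=[0.2,-0.003,-0.0228,0.0,0,0.2,-0.003,-0.0228,0.1,0,0.2,-0.003,-0.0228,0.18,0,0.2,-0.003,-0.0228,0.208,0,0.2,-0.003,-0.0228,0.208,0,-1,-0.003,-0.0228,0.208,0,-1,-0.003,-0.0228,0.208,0,-1,-0.003,-0.0228,0.208,0,-1,-0.003,-0.0228,0.208,0,-1,-0.003,-0.0228,0.208,0])

```text
time: 17.02
eef_pos: [572.1, 269.6, 57.4]
orientation: [[0.999, 0.042, 0.001], [0.042, -0.999, 0.0], [0.001, -0.0, -1.0]]
wrist_force: [-0.5, -0.3, 6.0]
width: 10.5
finger_force: 50.9
```

Emit:
step_arm(moves=[-1,0,0,-0.2,0,-1,0,0,-0.4,0,-1,0,0.2,-0.6,-0.1,-1,0,0.4,-0.6,-0.224,-1,0,0.6,-0.6,-0.224,-1,0,0.8,-0.6,-0.224,-1,0,0.92,-0.6,-0.224,-1,0,1,-0.6,-0.224,-1,0,1,-0.6,-0.224,-1,0,1,-0.6,-0.224])

```text
time: 18.27
eef_pos: [582.0, 22.1, 206.7]
orientation: [[0.961, 0.276, -0.0], [0.276, -0.961, 0.002], [0.0, -0.002, -1.0]]
wrist_force: [0.3, 0.6, -2.1]
width: 10.0
finger_force: 49.8
```

Emit:
step_arm(moves=[-1,-0.06,0.2,0,0,-1,-0.12,0.4,0,0,-1,-0.18,0.58,0,0,-1,-0.219,0.68,0,0,-1,-0.219,0.722,0.05,0,-1,-0.219,0.722,0.12,0,-1,-0.219,0.722,0.167,0,-1,-0.219,0.722,0.167,0,-1,-0.219,0.722,0.167,0])

```text
time: 19.4
eef_pos: [579.2, -167.9, 165.2]
orientation: [[0.962, 0.274, 0.0], [0.274, -0.962, 0.0], [0.001, -0.0, -1.0]]
wrist_force: [1.0, 0.3, -3.4]
width: 10.3
finger_force: 49.8
```

```bash
python3 - <<'E'
from h import *
np.set_printoptions(precision=2,suppress=True)
o=get_obs(); p=grab_frame("wrist"); print(o["time"],o["eef_pos"],o["wrist_force"])
cv2.imwrite("pics/w6.png",p["image"])
s=stripes(p,o,show=False); R=np.array(o["orientation"]); print(np.degrees(np.arctan2(R[1,0],R[0,0])))
for q in s: print(q[0],(R.T@(np.r_[q[1],34]-o["eef_pos"])),np.round(q[2:5],1),q[5])
print(toprect(p,o,"g",[562,-109],83,30))
E
```

```text
19.4 [ 579.16 -167.93  165.19] [ 1.04  0.28 -3.38]
15.926992774191051
g [ 21.07 -75.15 131.21] [ 5.4  7.7 15.9] [217 162   8  11  62]
g [ -0.45 -49.02 131.19] [ 5.2 49.2 15.9] [252 163  10  62 415]
g [-17.3  -74.82 131.19] [20.2 64.4 16.1] [ 210  175   31   78 1771]
b [ -0.1  -13.4  131.19] [ 4.6 50.  15.2] [300 162   7  63 406]
b [ -0.11   9.76 131.19] [ 4.6 50.  16.7] [330 162   7  63 345]
b [-100.38   -0.99  131.13] [ 25.7 130.1  15.6] [ 304  236   32  132 3819]
(array([ 566.75, -116.01]), (53.96239471435547, 30.878276824951172), np.float32(15.720607), 1780)
```

View pics/w6.png

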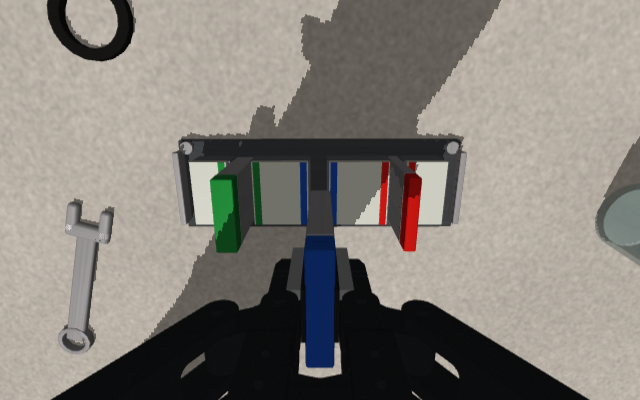

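Emit:
step_arm(moves=[-1,0,-0.0065,0.05,0,-1,0,-0.0065,0.15,0,-1,0,-0.0065,0.22,0,-1,0,-0.0065,0.26,0,-1,0,-0.0065,0.28,0,-1,0,-0.0065,0.28,0,-1,0,-0.0065,0.28,0])

```text
time: 20.32
eef_pos: [578.8, -167.5, 95.7]
orientation: [[0.962, 0.273, 0.001], [0.273, -0.962, -0.0], [0.001, 0.001, -1.0]]
wrist_force: [-0.2, 0.4, -3.1]
width: 10.5
finger_force: 49.9
```

```bash
python3 - <<'E'
from h import *
np.set_printoptions(precision=2,suppress=True)
o=get_obs(); p=grab_frame("wrist"); print(o["time"],o["eef_pos"],o["wrist_force"])
s=stripes(p,o,show=False); R=np.array(o["orientation"]); print(np.degrees(np.arctan2(R[1,0],R[0,0])))
for q in s: print(q[0],(R.T@(np.r_[q[1],34]-o["eef_pos"])),np.round(q[2:5],1),q[5])
E
```

```text
20.325 [ 578.79 -167.46   95.67] [-0.17  0.36 -3.07]
15.841964383228923
g [ 21.03 -74.77  61.65] [ 5.3  7.6 15.8] [183 187  10  14 108]
g [ -0.21 -48.49  61.64] [ 5.3 50.1 15.9] [230 187  15  81 740]
g [-25.08 -79.84  61.59] [24.6 72.6 15.7] [ 162  210   51  109 4080]
b [-37.51  -0.7   61.63] [ 28.3 124.9  16.4] [ 294  187   50  181 4930]
```

Emit:
step_arm(moves=[-1,0,-0.0044,0,0,-1,0,-0.0044,0.006,0,-1,0,-0.0044,0.012,0,-1,0,-0.0044,0.018,0,-1,0,-0.0044,0.024,0,-1,0,-0.0044,0.027,0,-1,0,-0.0044,0.027,0])

```text
time: 21.25
eef_pos: [577.9, -166.3, 88.2]
orientation: [[0.962, 0.273, -0.0], [0.273, -0.962, -0.0], [-0.0, 0.0, -1.0]]
wrist_force: [0.5, 0.1, -3.1]
width: 10.5
finger_force: 49.9
```

Emit:
step_arm(moves=[-1,0,0,0.006,0,-1,0,0,0.01,0,-1,0,0,0.014,0,-1,0,0,0.018,0,-1,0,0,0.021,0,-1,0,0,0.021,0])

```text
time: 22.0
eef_pos: [577.9, -166.3, 83.0]
orientation: [[0.962, 0.273, -0.0], [0.273, -0.962, -0.0], [-0.0, 0.0, -1.0]]
wrist_force: [0.4, -0.0, -2.1]
width: 10.6
finger_force: 49.9
```

Past the step with no load, so the plate is in the throat.

Emit:
step_arm(moves=[-1,0,0,0.008,0,-1,0,0,0.016,0,-1,0,0,0.024,0,-1,0,0,0.032,0,-1,0,0,0.04,0,-1,0,0,0.048,0,-1,0,0,0.056,0,-1,0,0,0.06,0,-1,0,0,0.06,0])

```text
time: 23.12
eef_pos: [577.9, -166.3, 68.0]
orientation: [[0.962, 0.273, -0.0], [0.273, -0.962, -0.0], [-0.0, -0.0, -1.0]]
wrist_force: [0.1, -0.1, -2.6]
width: 10.1
finger_force: 49.9
```

Emit:
step_arm(moves=[-1,0,0,0.004,0,-1,0,0,0.007,0,-1,0,0,0.01,0,-1,0,0,0.012,0,-1,0,0,0.012,0])

```text
time: 23.75
eef_pos: [578.0, -166.3, 65.5]
orientation: [[0.962, 0.273, 0.0], [0.273, -0.962, -0.0], [0.0, 0.0, -1.0]]
wrist_force: [-2.4, 1.0, 3.3]
width: 10.3
finger_force: 50.7
```

Emit:
step_arm(moves=[-0.1,0,0,0,0,-0.1,0,0,0,0,-0.1,0,0,0,0,-0.1,0,0,-0.05,0,-0.1,0,0,-0.15,0,-0.1,0,0,-0.35,0,-0.1,-0.1,0,-0.5,0,-0.1,-0.2,0,-0.6,0,-0.1,-0.24,0,-0.6,0,-0.1,-0.24,0,-0.6,0,-0.1,-0.24,0,-0.6,0])

```text
time: 25.12
eef_pos: [520.7, -182.1, 214.3]
orientation: [[0.962, 0.274, -0.0], [0.274, -0.962, 0.001], [-0.0, -0.001, -1.0]]
wrist_force: [0.1, -0.0, 0.5]
width: 38.6
finger_force: 0.0
```

```bash
python3 - <<'E'
from h import *
np.set_printoptions(precision=2,suppress=True)
o=get_obs(); p=grab_frame("wrist"); print(o["time"],o["eef_pos"],o["wrist_force"])
cv2.imwrite("pics/w7.png",p["image"])
for t,z in(("rack",0),("thick_center",45.5),("mid_center",45.5)): print(t,[(at_z(p,q["location"],z,o),q["conf"]) for q in landmark_of(t,p)[:2]])
E
```

```text
25.125 [ 520.72 -182.06  214.28] [ 0.07 -0.    0.53]
rack [(array([ 580.46, -163.47,    0.  ]), 0.89)]
thick_center [(array([ 560.26, -108.09,   45.5 ]), 0.87)]
mid_center []
```

View pics/w7.png

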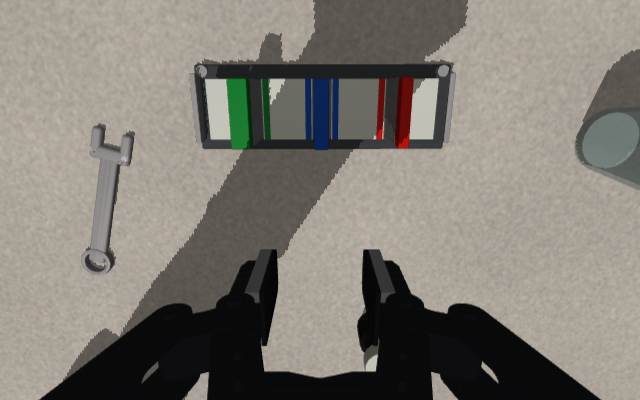

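Both plates stand upright in their own slots (green at column 239, blue at column 321, rows 78–150, level with the fixed red one at column 405). The gripper is clear and the wrench and beaker haven't moved.

```bash
python3 -c "
from workcell import job_done; print(job_done())"
```

```text
the job is handed in; nothing more can be done
None
```

Both plates are seated upright on the floors of their slots (green in the wide one, blue in the middle one) and released; contact readings stayed under about 15 N, and I handed the job in at about 25 s, but no verdict was returned.

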